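# Index the funnel arm over the blue beaker

### The job

The funnel stand's swing arm is locked over the white beaker by a spring pin. Hook a fingertip under the red pull ring and lift the pin out of its hole without clamping the ring hard, swing the arm one hole so that the funnel stands over the blue beaker, and let the pin spring fully home in that hole. Leave the ring, and do not shift or pick up any beaker or anything else on the bench.

Things in the scene. Friction and masses are not known exactly. Their poses are not given: they have to be found in the camera images.
- stand_pivot (a point): Fixed funnel stand: white base 250 x 230 x 10 mm, 40 mm column. This point is on the vertical pivot axis, level with the top of the index plate, 116 mm above the bench. x axis: from pivot to white beaker. The beakers stand towards +x, the index plate towards -x.
- mid_hole (a point): Blue index plate, a 14 mm thick arc 103 to 137 mm from the pivot axis on five spokes, on the stand's -x side. Five 15 mm holes 120 mm from the axis, 0.5 rad apart. This point: mouth of the middle hole, in which the pin starts.
- swing_arm (a joint): Swing arm, a bar 260 x 30 x 12 mm on the pivot: ring and pin 120 mm from the axis towards the stand's -x, funnel on the opposite end. Rad, 0 (the start) over the white beaker, + counter-clockwise from above: funnel goes to the stand's +y, ring to its -y. Holes at -1, -0.5, 0, 0.5, 1. Slight friction, stays where left. Bar top 134 mm above the bench; brass pin bush 26 mm across, to 160 mm.
- pin (a joint): Spring index pin, slides straight up in the arm's end. Metres: 0 fully home in a hole, 0.014 its tip is just clear of the plate (or rests on it between holes), 0.032 upper stop. The spring pulls it down with 4.5 N at home, 7.7 N at the stop. The round tip, 12 mm across, finds a hole from about 4 mm off.
- ring_center (a point): Centre of the red pull ring on the pin's top: 60 mm clear inside, wire 8 mm. It leans 45 degrees towards the pivot: foot on the pin, top 48 mm higher and 48 mm nearer the pivot, so a finger pointing 45 degrees down and towards the pivot goes square through. Pin home: 196 mm above the bench, 96 mm from the pivot axis. x axis: along the arm to the pivot. Free space behind it down to the bar.
- funnel_tip (a point): Lower end of the spout of the white funnel (64 mm across at its mouth), 96 mm above the bench, 110 mm from the pivot axis; it passes about 16 mm above the beakers' rims.
- beaker_blue_center (a point): Blue beaker, the one to be served: loose open plastic cup 44 mm across and 70 mm high, standing on the stand's base plate 110 mm from the pivot axis, 0.5 rad to the one or the other side of the white one (blue and orange may be swapped). The point is its centre, half-way up (45 mm above the bench). Not to be shifted.
- beaker_orange_center (a point): Orange beaker: loose open plastic cup 44 mm across and 70 mm high, standing on the stand's base plate 110 mm from the pivot axis, 0.5 rad to the one or the other side of the white one (blue and orange may be swapped). The point is its centre, half-way up (45 mm above the bench). Not to be shifted.
- beaker_white_center (a point): White beaker, under the funnel at the start: loose open plastic cup 44 mm across and 70 mm high, standing on the stand's base plate 110 mm from the pivot axis, 0 rad from the stand's +x. The point is its centre, half-way up (45 mm above the bench). Not to be shifted.
- dropper_center (a point): Loose white dropper bottle with black cap, 32 mm across and 85 mm high; the point is half-way up. Not to be shifted.
- rack_center (a point): Loose blue test tube rack, 200 x 85 x 65 mm with tubes up to 122 mm high; the point is half-way up the rack, its x axis along the rack. Not to be shifted.
- cap_center (a point): Loose blue screw cap, 30 mm across and 14 mm high, lying on the bench; the point is its centre. Not to be shifted.
Mind the look-alikes: they are no part of the job. Of the things that look like the part that bears beaker_blue_center, the middle-sized one is meant.

How it is judged (in metres and radians):
On the way, in this order (a step that is already met when the one before it is completed fails the run):
1. the robot lifts the pin by its ring clear of the starting hole (value of joint pin above 0.0145 m and value of joint swing_arm between -0.1 and 0.1 rad and contact force between the fingers and pin above 1 N), for 0.05 s.
2. the arm is swung to the next hole with the funnel over the blue beaker, and the pin is fully home in it (value of joint pin below 0.003 m and (value of joint swing_arm between 0.47 and 0.53 rad or value of joint swing_arm between -0.53 and -0.47 rad) and horizontal distance between funnel_tip and beaker_blue_center below 0.015 m), for 0.2 s.
At the end, for the whole second after the job is handed in: The arm stands still one hole (0.5 rad, within 0.03) from its start, the funnel's spout within 15 mm of the blue beaker's centre seen from above, the pin home within 3 mm, and the beakers, bottle, rack and cap within 15 mm of where they stood (all of step 2 and velocity of joint swing_arm between -0.03 and 0.03 rad/s and distance of each of beaker_blue_center, beaker_orange_center, beaker_white_center, dropper_center, rack_center, cap_center from where it was at the start of the episode below 0.015 m); the robot touches nothing.
It fails at once if a beaker, the bottle, the rack or the cap is shifted or lifted by more than 15 mm (distance of any of beaker_blue_center, beaker_orange_center, beaker_white_center, dropper_center, rack_center, cap_center from where it was at the start of the episode above 0.015 m).
It fails at once if the ring is clamped or wrenched with more than 45 N (contact force between the fingers and pin above 45 N).
It also fails if it takes over 48 s, if anything falls off the work surface, if the arm or the gripper's body presses on something with over 40 N, if the wrist force passes 120 N, or if a joint passes its speed limit or range.

### The arm

A 6-joint arm with a two-finger parallel gripper is mounted at the origin on the work surface. World frame = base frame: x ahead of the robot, y to its left, z up, the work surface at z = 0. Lengths are in mm, angles in rad, forces in N, time in s.
With the tool pointing down it reaches from about 300 to 825 mm from the base axis. Payload 5.4 kg.
Tool frame: the origin (TCP) lies on the centre line of the jaws, within the pads' length; the fingertips stand ahead of it and the grasp point (between the pads) lies 2 mm behind it (ctrl.tip_reach is the z of the fingertips in the tool frame, in mm); z points along the fingers, y is the line along which they close (so a half turn about z gives the same grasp; the last joint's range is limited). The gripper opens to 92 mm and grips with 3 to 60 N. Pads are 20 mm wide; open, the fingers measure 128 mm over their backs; the gripper's body (75 mm by 189 mm) begins 69 mm behind the grasp point.
Start: joints at [-1.373, 0.158, 1.597, -0, 1.386, -0.21], TCP at [228.015, -527.84, 231.601] pointing down, gripper open.
Joint ranges: [-2.91, 2.91], [-0.94, 2.29], [0.18, 2.7], [-1.29, 4.43], [0.17, 2.64], [-3, 3]. Speed limits (rad/s): [2.57, 2.57, 3.14, 3.14, 3.14, 3.14].

### API

Orientations are given as a unit quaternion [x, y, z, w].
In Python, from cell import ctrl, snapshot, camera_model, workorder, spotter gives the robot as it stands.
- The arm moves only by the tool carry_out, never from a script. Its argument "increments" is a list of rows, each an object of numbers: "dx", "dy", "dz": the shift along the tool's x, y, z in mm; "wx", "wy", "wz": the turn, a rotation vector about the tool's x, y, z in rad; "claw": the finger opening in mm, from 0 to 91.9. A call has 1 to 20 rows; each row shifts and turns the commanded pose from where the row before left it, along the tool's axes as they then stand; what a row does not reach is not made up. A row lasts 1/10 s, in which the tool goes at most 50 mm and 8.59 degrees, less where a joint would pass 70% of its speed; a pose out of reach is approached as far as the arm can. A call is refused whole if a number of a shift passes 50 or a number of a turn 0.15, either way. A call with a gripper value outside its range is refused whole. The fingers move at their own pace and stop on an object; "force" is the grip in N (left out, the last holds). Time passes only in rows, so rows that do not move let the fingers close. It gives the time, the measured TCP pose, the force, the opening and the grip force at its end, in the units of the state.
- ctrl.observe(): the state, without advancing time (a new reading comes with each control period).
- snapshot(name): name is "scene" or "top" or "wrist"; returns the picture (400x640x3 uint8, blue, green, red); there is no depth.
- camera_model(name): a dict with "fovy" (degrees; the focal length in pixels is half the picture's height over the tangent of half this angle, whatever the lens; pixels are square), "cx", "cy" (the principal point, pixels), "pose" (4x4, takes a point from camera to world coordinates); the wrist camera has in their place "tool_from_camera" (4x4, takes a point from camera to tool coordinates, whose origin is the TCP and whose axes are the flange's). Camera axes: x right, y down, z forward; pixel columns grow to the right and rows downward; lengths in mm; the calibration is good to about 2 mm. A picture is of the moment at which its call begins: read the wrist's pose just before it. camera_model takes no time and is no camera call.
- workorder.sign_off(): hands the job in; it is judged then, once.
Trained networks look in the newest picture that a camera, given by its name, has taken for a name from the list of things; names that differ only in an ending like _2 or _b are one class to them, and where a whole thing is asked for, a point or a joint stands for the part that bears it (a point fixed in the world has none). Each returns a list of dicts, best first, with "p" (0 to 1); they miss things now and then, are a little off and sometimes report something else, mostly with a low value. They report only what shows in the picture. A call takes as long as a camera call. They do not tell look-alikes from the thing itself.
- spotter.silhouettes(query, camera): "pixels" (400x640 bool, what is visible of it) and "box" ([centre column, centre row, width, height] in pixels, round what is visible of it).
- spotter.landmark_of(query, camera): "centre" ([column, row] in pixels: a listed point, or the origin of a listed thing).
The state is a dict: "time_s": time; "q": joint angles; "qd": joint speeds; "joint_torque": joint torques, N m; "ee_pos": TCP position; "tool_rot": TCP orientation; "wrist_force": force on the tool from outside, world axes, zero at the start; "ft_torque": the same for the moment, N m; "width": finger opening in mm; "grasp_force": force on a finger pad.
Only numpy, scipy, OpenCV 4.12 (cv2) and the standard library are available. Lean on these libraries where they do the work, as an engineer would, in place of code of your own. Each camera call takes 0.05 s, during which the arm holds its last target. There are 200 camera calls.

## Working session

There is one attempt and no reset: what is moved stays moved. The work goes in short steps, Python scripts to look and compute and a tool call to move; the robot and the scene stay as the last step left them, time stands still between calls to the robot, and variables do not carry over. Pictures are saved under pics/ and viewed, at most 10 in all, crops included, and the job is handed in when it is done.

Besides the shell and the picture viewer there is one more tool, called after "Emit:" by a JSON object that holds its "api" and its "payload". carry_out: Moves the arm, as the interface text tells. Its arguments: {"type":"object","properties":{"increments":{"type":"array","items":{"type":"object","properties":{"dx":{"type":"number"},"dy":{"type":"number"},"dz":{"type":"number"},"wx":{"type":"number"},"wy":{"type":"number"},"wz":{"type":"number"},"claw":{"type":"number"}}}},"force":{"type":"number"}},"required":["increments"]}

```bash
ls; mkdir -p pics
python3 - <<'E'
from cell import ctrl,snapshot,camera_model,workorder,spotter
import cv2,numpy as np
s=ctrl.observe();print(s, ctrl.tip_reach)
for n in("scene","top"):
    im=snapshot(n);cv2.imwrite(f"pics/{n}0.png",im)
    print(n,camera_model(n))
    for q in("stand_pivot","mid_hole","ring_center","funnel_tip","beaker_blue_center","beaker_orange_center","beaker_white_center","dropper_center","rack_center","cap_center"):
        print(q,[(np.round(d["centre"],1).tolist(),round(d["p"],2)) for d in spotter.landmark_of(q,n)][:4])
E
```

```text
pics
{'time_s': 0.0, 'q': array([-1.37311332e+00,  1.59048512e-01,  1.59825045e+00,  1.86180180e-05,
        1.38619684e+00, -2.10116376e-01]), 'qd': array([ 1.69436242e-04,  3.66928482e-04, -5.71759942e-04, -2.94238585e-05,
        3.74323473e-04, -5.00341845e-04]), 'joint_torque': array([ 4.01846501e-04, -3.85575557e+01, -3.22105050e+01,  7.02240737e-02,
        3.81319004e-02, -1.38795776e-04]), 'ee_pos': array([ 227.89513503, -527.25143443,  230.61007738]), 'tool_rot': array([ 9.79284282e-01,  2.02487996e-01,  1.50646442e-05, -9.51500107e-04]), 'wrist_force': array([-0.1185392 , -0.02888805,  0.33440729]), 'ft_torque': array([-0.02006454, -0.05221683,  0.04944084]), 'grasp_force': 0.0, 'width': 92.04602588006686} 17.0
scene {'fovy': 45.76463524657018, 'cx': 319.9604047367985, 'cy': 202.12586871182762, 'pose': array([[-7.56544617e-01,  3.73925747e-01, -5.36488377e-01,
         1.23096012e+03],
       [ 6.53821625e-01,  4.48259976e-01, -6.09573849e-01,
         6.87170418e+02],
       [ 1.25509103e-02, -8.11937516e-01, -5.83609411e-01,
         8.35023478e+02],
       [ 0.00000000e
[... 730 characters left out ...]
 -1.19652004e-02,  1.10395779e-02,
        -5.92994871e+01],
       [-8.94355676e-03, -1.62912150e-01, -9.86600043e-01,
         1.59819547e+03],
       [ 0.00000000e+00,  0.00000000e+00,  0.00000000e+00,
         1.00000000e+00]])}
stand_pivot [([313.4, 172.5], 0.89), ([204.5, 264.1], 0.57)]
mid_hole [([309.9, 212.7], 0.62)]
ring_center [([309.7, 199.8], 0.67), ([417.0, 240.9], 0.53)]
funnel_tip []
beaker_blue_center [([291.3, 153.5], 0.63), ([245.7, 148.1], 0.62), ([247.6, 176.8], 0.56)]
beaker_orange_center [([324.3, 151.9], 0.52), ([204.3, 265.9], 0.31)]
beaker_white_center []
dropper_center [([205.9, 261.3], 0.68)]
rack_center [([415.5, 239.7], 0.65)]
cap_center [([343.4, 271.6], 0.63)]
```

```bash
cat > h.py <<'E'
import numpy as np,cv2
from cell import ctrl,snapshot,camera_model,spotter
def at(n,uv,z):
    m=camera_model(n);f=200/np.tan(np.radians(m["fovy"]/2));P=m["pose"]
    d=P[:3,:3]@np.array([(uv[0]-m["cx"])/f,(uv[1]-m["cy"])/f,1]);o=P[:3,3]
    return o+d*(z-o[2])/d[2]
def proj(n,p):
    m=camera_model(n);f=200/np.tan(np.radians(m["fovy"]/2));c=np.linalg.inv(m["pose"])@np.r_[p,1]
    return [m["cx"]+f*c[0]/c[2],m["cy"]+f*c[1]/c[2]]
E
python3 - <<'E'
from h import *
for n,q,uv,z in [("top","piv",(313.4,172.5),116),("top","hole",(309.9,212.7),116),("top","ring",(309.7,199.8),196),("top","b1",(291.3,153.5),45),("top","b2",(245.7,148.1),45),("top","b3",(247.6,176.8),45),("top","or",(324.3,151.9),45),("top","drop",(205.9,261.3),42),("top","rack",(415.5,239.7),32),("top","cap",(343.4,271.6),7),
 ("scene","piv",(293.9,225.8),116),("scene","hole",(333.6,206.3),116),("scene","ring",(325.6,184.7),196),("scene","ftip",(263.8,248.9),96),("scene","b1",(279.6,278.2),45),("scene","b2",(352.1,297.5),45),("scene","b3",(321.9,331.7),45),("scene","wh",(262.2,270.8),45)]:
    print(n,q,at(n,uv,z).round())
a=cv2.imread("pics/scene0.png");b=cv2.imread("pics/top0.png")
cv2.imwrite("pics/sc.png",cv2.resize(a[100:380,180:520],None,fx=2.2,fy=2.1))
cv2.imwrite("pics/tc.png",cv2.resize(b[100:300,190:450],None,fx=3,fy=3))
E
```

```text
top piv [682. -42. 116.]
top hole [550. -32. 116.]
top ring [579. -33. 196.]
top b1 [765.  36.  45.]
top b2 [782. 193.  45.]
top b3 [681. 183.  45.]
top or [772. -77.  45.]
top drop [394. 311.  42.]
top rack [ 475. -386.   32.]
top cap [ 367. -146.    7.]
scene piv [683. -30. 116.]
scene hole [555. -27. 116.]
scene ring [585. -27. 196.]
scene ftip [776. -27.  96.]
scene b1 [776.  32.  45.]
scene b2 [688. 184.  45.]
scene b3 [802. 212.  45.]
scene wh [792. -15.  45.]
```

View pics/sc.png

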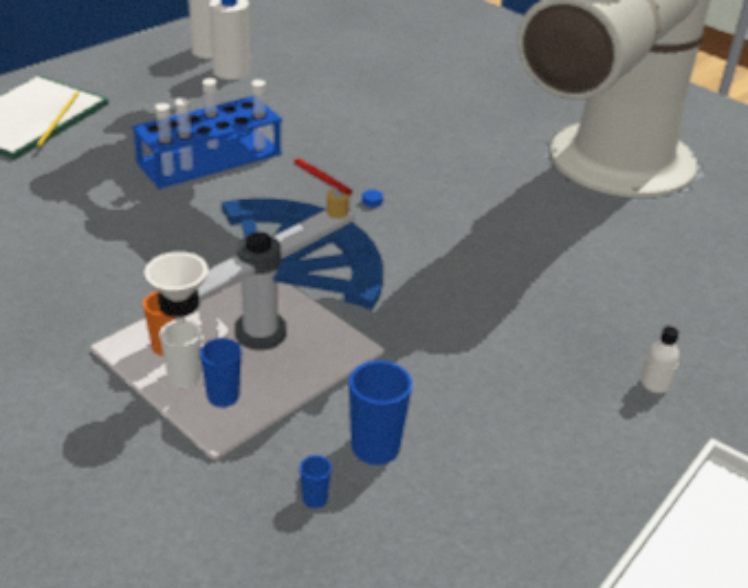

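View pics/tc.png

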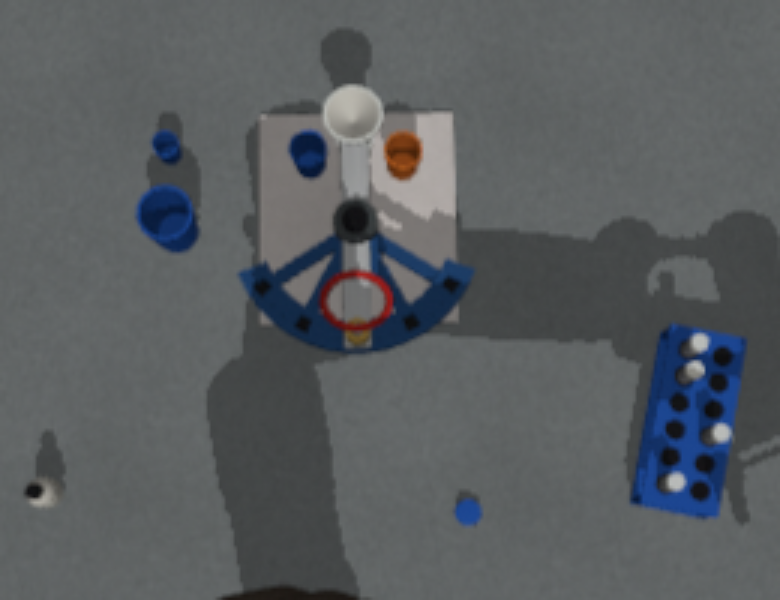

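The scene crop shows three blue cups. The small one is at about pixel (323,329) and the large one at (352,297), both on the bench. The middle-sized one, at (280,278), stands on the base plate, so that's the target. In the top crop it is at (293,151), on the stand's +y side, with orange opposite at (324,151). The arm must therefore swing +0.5, taking the ring to the stand's -y. The ring is at top pixel (309,200), and the four free holes are visible. Next I'll fit the stand's pose.

Run:
```python
from h import *
from scipy.optimize import least_squares
obs=[("top",(277.3,195.7),120,np.pi-1+0,116),("top",(291,208),120,np.pi-.5,116),("top",(327,207.3),120,np.pi+.5,116),("top",(340.3,195),120,np.pi+1,116),
("top",(309.3,200),96,np.pi,196),("scene",(325.6,184.7),96,np.pi,196),("scene",(333.6,206.3),120,np.pi,116),("scene",(279.6,278.2),110,.5,45),("top",(291.3,153.5),110,.5,45)]
def r(p):
    return np.concatenate([np.array(proj(n,[p[0]+R*np.cos(a+p[2]),p[1]+R*np.sin(a+p[2]),z]))-uv for n,uv,R,a,z in obs])
s=least_squares(r,[680,-35,0],loss="soft_l1");print(s.x,r(s.x).reshape(-1,2).round(1))
```

```text
[ 6.73968708e+02 -2.52899274e+01  3.68654086e-02] [[ 0.1 -0.3]
 [ 0.1 -0.5]
 [-0.1 -0.7]
 [-0.3 -1.1]
 [-0.8  0. ]
 [ 1.6 -1.5]
 [-0.3 -0.5]
 [ 2.3 -1.6]
 [ 1.4 -1.1]]
```

Emit:
{"api": "carry_out", "payload": {"increments": [{"dx": 12, "dy": -9, "dz": -10, "claw": 0}, {"dx": 24, "dy": -18, "dz": -10}, {"dx": 24, "dy": -18, "dz": -10}, {"dx": 24, "dy": -18, "dz": -10}, {"dx": 24, "dy": -18, "dz": -10}, {"dx": 24, "dy": -18, "dz": -5}, {"dx": 24, "dy": -18, "dz": -5}, {"dx": 24, "dy": -18}, {"dx": 24, "dy": -18}, {"dx": 24, "dy": -18}, {"dx": 24, "dy": -18}, {"dx": 24, "dy": -18}, {"dx": 24, "dy": -18}, {"dx": 24, "dy": -18}, {"dx": 24, "dy": -18}, {"dx": 24, "dy": -18}, {"dx": 24, "dy": -18}, {"dx": 24, "dy": -18}, {"dx": 21, "dy": -17}, {"dx": 12, "dy": -9}], "force": 5}}

```text
validation failed for argument at $.in...
```

Emit:
{"api": "carry_out", "payload": {"increments": [{"wz": 0.062}, {"wz": 0.062}, {"wz": 0.062}, {"wz": 0.062}, {"wz": 0.062}, {"wz": 0.062}, {"wy": 0.0785}, {"wy": 0.0785}, {"wy": 0.0785}, {"wy": 0.0785}, {"wy": 0.0785}, {"wy": 0.0785}, {"wy": 0.0785}, {"wy": 0.0785}, {"wy": 0.0785}, {"wy": 0.0785}]}}

```text
validation failed for argument at $.in...
```

```bash
cat >> h.py <<'E'
from scipy.spatial.transform import Rotation as Ro
def target(c,yaw,note=""):
    s=ctrl.observe();R=Ro.from_quat(s["tool_rot"])
    k=np.sqrt(.5);z=np.array([k*np.cos(yaw),k*np.sin(yaw),-k]);y=np.array([np.sin(yaw),-np.cos(yaw),0]);T=Ro.from_matrix(np.c_[np.cross(y,z),y,z])
    print(note,"shift tool",R.inv().apply(np.array(c)-s["ee_pos"]).round(1),"turn",(R.inv()*T).as_rotvec().round(3))
def wproj(uvs,z):
    m=camera_model("wrist");s=ctrl.observe();W=np.eye(4);W[:3,:3]=Ro.from_quat(s["tool_rot"]).as_matrix();W[:3,3]=s["ee_pos"];P=W@m["tool_from_camera"]
    f=200/np.tan(np.radians(m["fovy"]/2));d=P[:3,:3]@np.array([(uvs[0]-m["cx"])/f,(uvs[1]-m["cy"])/f,1]);o=P[:3,3]
    return o+d*(z-o[2])/d[2]
E
python3 - <<'E'
from h import *
s=ctrl.observe();print(s["time_s"],s["ee_pos"],s["q"],s["width"],s["wrist_force"])
im=snapshot("wrist")
m=spotter.landmark_of("ring_center","wrist");print([(d["centre"],d["p"],wproj(d["centre"],196)) for d in m])
for q in("mid_hole","stand_pivot"):print(q,[(d["centre"],d["p"],wproj(d["centre"],116)) for d in spotter.landmark_of(q,"wrist")])
target([578,-29,196],.037)
b=snapshot("scene")[100:300,240:440]
cv2.imwrite("pics/w1.png",np.hstack([cv2.resize(im,(480,300)),cv2.resize(b,(300,300))]))
E
```

```text
1.1 [ 228.02632841 -527.83039967  231.61946997] [-1.37309155e+00  1.58366010e-01  1.59700157e+00  2.75907011e-05
  1.38622617e+00 -2.10120072e-01] 92.05604112113926 [ 0.49322322  0.05059989 -0.26748629]
[]
mid_hole []
stand_pivot []
 shift tool [ 519.1 -319.1   35.6] turn [-0.146  0.776  0.351]
```

View pics/w1.png

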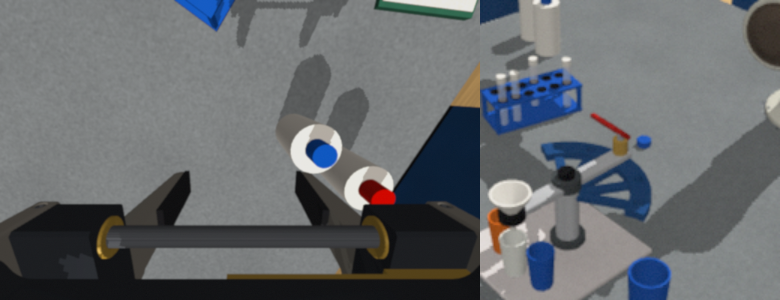

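The calls were refused as malformed and the arm hasn't moved; the wrist view shows only bottles on the bench. Each row may need all of its fields, so I'll test one full row.

Emit:
{"api": "carry_out", "payload": {"increments": [{"dx": 12, "dy": -9, "dz": -10, "wx": 0, "wy": 0, "wz": 0, "claw": 0}], "force": 5}}

```text
time_s: 1.45
ee_pos: [234.8, -514.4, 240.3]
tool_rot: [0.979, 0.202, -0.0, -0.001]
wrist_force: [-0.1, -0.5, -1.0]
width: 85.9
grasp_force: 0.0
```

Emit:
{"api": "carry_out", "payload": {"increments": [{"dx": 22, "dy": -17, "dz": -10, "wx": 0, "wy": 0, "wz": 0, "claw": 0}, {"dx": 22, "dy": -17, "dz": -10, "wx": 0, "wy": 0, "wz": 0, "claw": 0}, {"dx": 22, "dy": -17, "dz": -10, "wx": 0, "wy": 0, "wz": 0, "claw": 0}, {"dx": 22, "dy": -17, "dz": -10, "wx": 0, "wy": 0, "wz": 0, "claw": 0}, {"dx": 22, "dy": -17, "dz": -5, "wx": 0, "wy": 0, "wz": 0, "claw": 0}, {"dx": 22, "dy": -17, "dz": -5, "wx": 0, "wy": 0, "wz": 0, "claw": 0}, {"dx": 22, "dy": -17, "dz": 0, "wx": 0, "wy": 0, "wz": 0, "claw": 0}, {"dx": 22, "dy": -17, "dz": 0, "wx": 0, "wy": 0, "wz": 0, "claw": 0}, {"dx": 22, "dy": -17, "dz": 0, "wx": 0, "wy": 0, "wz": 0, "claw": 0}, {"dx": 22, "dy": -17, "dz": 0, "wx": 0, "wy": 0, "wz": 0, "claw": 0}, {"dx": 22, "dy": -17, "dz": 0, "wx": 0, "wy": 0, "wz": 0, "claw": 0}, {"dx": 22, "dy": -17, "dz": 0, "wx": 0, "wy": 0, "wz": 0, "claw": 0}, {"dx": 22, "dy": -17, "dz": 0, "wx": 0, "wy": 0, "wz": 0, "claw": 0}, {"dx": 22, "dy": -17, "dz": 0, "wx": 0, "wy": 0, "wz": 0, "claw": 0}, {"dx": 22, "dy": -17, "dz": 0, "wx": 0, "wy": 0, "wz": 0, "claw": 0}, {"dx": 22, "dy": -17, "dz": 0, "wx": 0, "wy": 0, "wz": 0, "claw": 0}, {"dx": 22, "dy": -17, "dz": 0, "wx": 0, "wy": 0, "wz": 0, "claw": 0}, {"dx": 22, "dy": -17, "dz": 0, "wx": 0, "wy": 0, "wz": 0, "claw": 0}, {"dx": 22, "dy": -15, "dz": 0, "wx": 0, "wy": 0, "wz": 0, "claw": 0}, {"dx": 12, "dy": -9, "dz": 0, "wx": 0, "wy": 0, "wz": 0, "claw": 0}]}}

```text
time_s: 3.45
ee_pos: [499.6, -38.8, 292.4]
tool_rot: [0.979, 0.204, 0.0, -0.0]
wrist_force: [-0.6, -0.2, 0.3]
width: 0.3
grasp_force: 0.0
```

Emit:
{"api": "carry_out", "payload": {"increments": [{"dx": 0, "dy": 0, "dz": 0, "wx": 0, "wy": 0, "wz": 0.062, "claw": 0}, {"dx": 0, "dy": 0, "dz": 0, "wx": 0, "wy": 0, "wz": 0.062, "claw": 0}, {"dx": 0, "dy": 0, "dz": 0, "wx": 0, "wy": 0, "wz": 0.062, "claw": 0}, {"dx": 0, "dy": 0, "dz": 0, "wx": 0, "wy": 0, "wz": 0.062, "claw": 0}, {"dx": 0, "dy": 0, "dz": 0, "wx": 0, "wy": 0, "wz": 0.062, "claw": 0}, {"dx": 0, "dy": 0, "dz": 0, "wx": 0, "wy": 0, "wz": 0.062, "claw": 0}, {"dx": 0, "dy": 0, "dz": 0, "wx": 0, "wy": 0.0785, "wz": 0, "claw": 0}, {"dx": 0, "dy": 0, "dz": 0, "wx": 0, "wy": 0.0785, "wz": 0, "claw": 0}, {"dx": 0, "dy": 0, "dz": 0, "wx": 0, "wy": 0.0785, "wz": 0, "claw": 0}, {"dx": 0, "dy": 0, "dz": 0, "wx": 0, "wy": 0.0785, "wz": 0, "claw": 0}, {"dx": 0, "dy": 0, "dz": 0, "wx": 0, "wy": 0.0785, "wz": 0, "claw": 0}, {"dx": 0, "dy": 0, "dz": 0, "wx": 0, "wy": 0.0785, "wz": 0, "claw": 0}, {"dx": 0, "dy": 0, "dz": 0, "wx": 0, "wy": 0.0785, "wz": 0, "claw": 0}, {"dx": 0, "dy": 0, "dz": 0, "wx": 0, "wy": 0.0785, "wz": 0, "claw": 0}, {"dx": 0, "dy": 0, "dz": 0, "wx": 0, "wy": 0.0785, "wz": 0, "claw": 0}, {"dx": 0, "dy": 0, "dz": 0, "wx": 0, "wy": 0.0785, "wz": 0, "claw": 0}, {"dx": 0, "dy": 0, "dz": 0, "wx": 0, "wy": 0, "wz": 0, "claw": 0}]}}

```text
time_s: 5.15
ee_pos: [497.8, -40.4, 289.9]
tool_rot: [0.924, 0.016, 0.382, -0.008]
wrist_force: [0.2, 0.6, 0.0]
width: 0.5
grasp_force: 0.0
```

Run:
```python
from h import *
s=ctrl.observe();print(s["time_s"],s["ee_pos"],s["q"],s["width"],s["wrist_force"])
im=snapshot("wrist")
m=spotter.landmark_of("ring_center","wrist");print([(d["centre"],d["p"],wproj(d["centre"],196)) for d in m])
for q in("mid_hole","stand_pivot"):print(q,[(d["centre"],d["p"],wproj(d["centre"],116)) for d in spotter.landmark_of(q,"wrist")])
target([578,-29,196],.037)
b=snapshot("scene")[100:300,240:440]
cv2.imwrite("pics/w2.png",np.hstack([cv2.resize(im,(480,300)),cv2.resize(b,(300,300))]))
```

```text
5.15 [497.82862502 -40.35925953 289.88631824] [-0.60110057 -0.72041144  2.35745315  0.56142561  0.91122025  0.72145173] 0.454744346313069 [0.2454613 0.6433187 0.0193076]
[]
mid_hole [([290.0, 153.9], 0.16, array([716.16783661,  16.85988109, 116.        ]))]
stand_pivot [([318.3, 174.2], 0.72, array([680.52797125, -27.96526238, 116.        ]))]
 shift tool [-12.9  -9.4 124.1] turn [0.001 0.    0.   ]
```

View pics/w2.png

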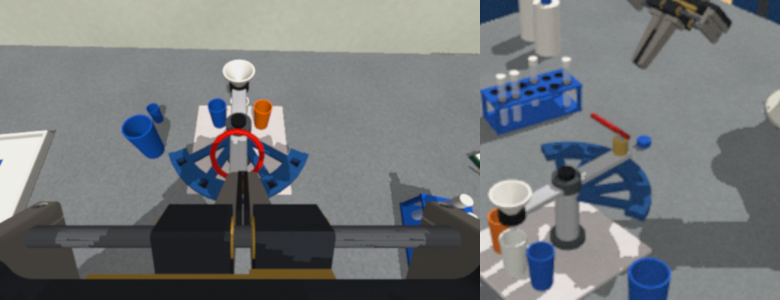

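The wrist view shows the red ring centred at about (316,207) in full pixels, with the closed fingertips just below it. I'll measure the ring precisely from here.

```bash
cat >> h.py <<'E'
def ring():
    im=snapshot("wrist").astype(int);b,g,r=im[...,0],im[...,1],im[...,2]
    m=((r>110)&(g<60)&(b<70)).astype(np.uint8);_,L,st,_=cv2.connectedComponentsWithStats(m)
    i=1+np.argmax(st[1:,4]);v,u=np.nonzero(L==i);e=cv2.fitEllipse(np.c_[u,v].astype(np.float32));return e,st[i]
E
python3 - <<'E'
from h import *
e,st=ring();print(e,st)
x,y,w,h,_=st
print(wproj(e[0],196),wproj((x+w/2,y+h/2),196),wproj((x+w/2,y),196+24),wproj((x,y+h/2),196),wproj((x+w,y+h/2),196))
E
```

```text
((314.8843078613281, 209.29437255859375), (62.826377868652344, 65.50132751464844), 97.23638916015625) [ 279  174   72   66 1045]
[580.73053839 -30.06344866 196.        ] [583.43098523 -30.0473199  196.        ] [608.4854008  -29.38061243 220.        ] [582.06473108   7.47772136 196.        ] [584.79763346 -67.58318504 196.        ]
```

Emit:
{"api": "carry_out", "payload": {"increments": [{"dx": -6, "dy": -5, "dz": 8, "wx": 0, "wy": 0, "wz": 0, "claw": 0}, {"dx": -5.5, "dy": -4, "dz": 15, "wx": 0, "wy": 0, "wz": 0, "claw": 0}, {"dx": 0, "dy": 0, "dz": 20, "wx": 0, "wy": 0, "wz": 0, "claw": 0}, {"dx": 0, "dy": 0, "dz": 20, "wx": 0, "wy": 0, "wz": 0, "claw": 0}, {"dx": 0, "dy": 0, "dz": 15, "wx": 0, "wy": 0, "wz": 0, "claw": 0}, {"dx": 0, "dy": 0, "dz": 7, "wx": 0, "wy": 0, "wz": 0, "claw": 0}, {"dx": 0, "dy": 0, "dz": 0, "wx": 0, "wy": 0, "wz": 0, "claw": 0}]}}

```text
time_s: 6.15
ee_pos: [550.7, -29.7, 221.8]
tool_rot: [0.924, 0.017, 0.381, -0.008]
wrist_force: [-0.1, -0.4, -0.2]
width: 0.2
grasp_force: 0.0
```

Run:
```python
from h import *
s=ctrl.observe();print(s["time_s"],s["ee_pos"],s["q"],s["wrist_force"])
im=snapshot("wrist")
e,st=ring();x,y,w,h,_=st;print(e,st,wproj((x+w/2,y+h/2),196),wproj((x+w/2,y),220))
target([580,-29.5,196],.037)
b=snapshot("scene")[120:240,270:390]
cv2.imwrite("pics/w3.png",np.hstack([cv2.resize(im[:,120:520],(400,400)),cv2.resize(b,(400,400))]))
```

```text
6.15 [550.65332436 -29.69558325 221.75015783] [-0.4752788  -0.43075658  2.32520786  0.62779802  0.63062382  0.6621562 ] [-0.09138777 -0.38694543 -0.16705297]
((324.1217041015625, 226.68896484375), (88.58650970458984, 93.0536880493164), 92.2318115234375) [ 273  177  103   86 2111] [587.0414235 -30.3074152 196.       ] [609.29459811 -29.46940578 220.        ]
 shift tool [ 1.2  0.3 40. ] turn [ 0.001  0.001 -0.001]
```

View pics/w3.png

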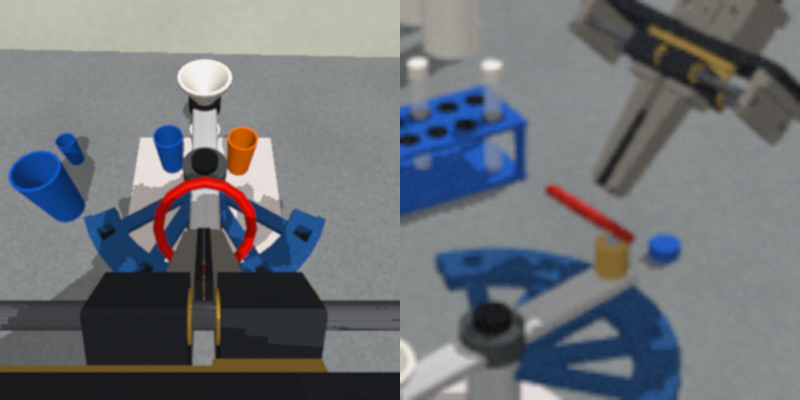

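The left view shows the fingers centred on the ring laterally. The right view shows the fingertips just short of the ring plane and square to it. Pushing through now.

Emit:
{"api": "carry_out", "payload": {"increments": [{"dx": 1, "dy": 0, "dz": 8, "wx": 0, "wy": 0, "wz": 0, "claw": 0}, {"dx": 0, "dy": 0, "dz": 10, "wx": 0, "wy": 0, "wz": 0, "claw": 0}, {"dx": 0, "dy": 0, "dz": 10, "wx": 0, "wy": 0, "wz": 0, "claw": 0}, {"dx": 0, "dy": 0, "dz": 10, "wx": 0, "wy": 0, "wz": 0, "claw": 0}, {"dx": 0, "dy": 0, "dz": 10, "wx": 0, "wy": 0, "wz": 0, "claw": 0}, {"dx": 0, "dy": 0, "dz": 0, "wx": 0, "wy": 0, "wz": 0, "claw": 0}]}}

```text
time_s: 6.9
ee_pos: [585.5, -29.3, 190.0]
tool_rot: [0.924, 0.016, 0.382, -0.007]
wrist_force: [0.1, 0.2, -0.2]
width: 0.6
grasp_force: 0.0
```

Run:
```python
from h import *
s=ctrl.observe();print(s["time_s"],s["ee_pos"],s["q"],s["wrist_force"])
im=snapshot("wrist");b=snapshot("scene")[120:240,270:390]
cv2.imwrite("pics/w4.png",np.hstack([cv2.resize(im[:,120:520],(400,400)),cv2.resize(b,(400,400))]))
```

```text
6.9 [585.5346424  -29.30969583 190.00692177] [-0.42803287 -0.25274411  2.26644533  0.70921196  0.50702129  0.58721334] [ 0.08860107  0.18037592 -0.22717544]
```

View pics/w4.png

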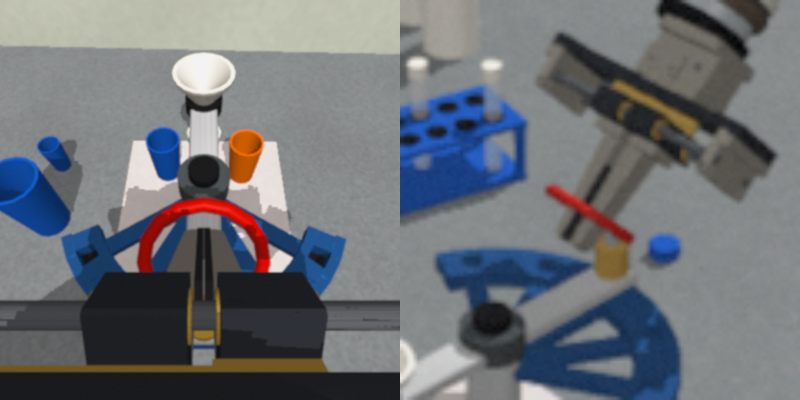

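The fingers are through the ring with no contact force. Next I move up within the ring plane until they touch.

Emit:
{"api": "carry_out", "payload": {"increments": [{"dx": 4, "dy": 0, "dz": 0, "wx": 0, "wy": 0, "wz": 0, "claw": 0}, {"dx": 4, "dy": 0, "dz": 0, "wx": 0, "wy": 0, "wz": 0, "claw": 0}, {"dx": 3, "dy": 0, "dz": 0, "wx": 0, "wy": 0, "wz": 0, "claw": 0}, {"dx": 0, "dy": 0, "dz": 0, "wx": 0, "wy": 0, "wz": 0, "claw": 0}]}}

```text
time_s: 7.4
ee_pos: [593.9, -29.2, 199.0]
tool_rot: [0.924, 0.017, 0.383, -0.007]
wrist_force: [-0.5, 0.1, 0.3]
width: 0.4
grasp_force: 0.0
```

Emit:
{"api": "carry_out", "payload": {"increments": [{"dx": 2, "dy": 0, "dz": 0, "wx": 0, "wy": 0, "wz": 0, "claw": 0}, {"dx": 2, "dy": 0, "dz": 0, "wx": 0, "wy": 0, "wz": 0, "claw": 0}, {"dx": 0, "dy": 0, "dz": 0, "wx": 0, "wy": 0, "wz": 0, "claw": 0}]}}

```text
time_s: 7.7
ee_pos: [596.2, -28.8, 200.7]
tool_rot: [0.924, 0.017, 0.382, -0.007]
wrist_force: [-0.7, -0.7, -0.8]
width: 0.5
grasp_force: 0.1
```

Emit:
{"api": "carry_out", "payload": {"increments": [{"dx": 2, "dy": 0, "dz": 0, "wx": 0, "wy": 0, "wz": 0, "claw": 0}, {"dx": 2, "dy": 0, "dz": 0, "wx": 0, "wy": 0, "wz": 0, "claw": 0}, {"dx": 1.4, "dy": 0, "dz": -1.4, "wx": 0, "wy": 0, "wz": 0, "claw": 0}, {"dx": 0, "dy": 0, "dz": 0, "wx": 0, "wy": 0, "wz": 0, "claw": 0}]}}

```text
time_s: 8.1
ee_pos: [597.0, -27.9, 202.3]
tool_rot: [0.925, 0.017, 0.38, -0.008]
wrist_force: [-4.9, -0.7, -6.4]
width: 0.5
grasp_force: 3.3
```

In contact: about 6 N down. Lifting straight up.

Emit:
{"api": "carry_out", "payload": {"increments": [{"dx": 1.4, "dy": 0, "dz": -1.4, "wx": 0, "wy": 0, "wz": 0, "claw": 0}, {"dx": 1.4, "dy": 0, "dz": -1.4, "wx": 0, "wy": 0, "wz": 0, "claw": 0}, {"dx": 1.4, "dy": 0, "dz": -1.4, "wx": 0, "wy": 0, "wz": 0, "claw": 0}, {"dx": 1.4, "dy": 0, "dz": -1.4, "wx": 0, "wy": 0, "wz": 0, "claw": 0}, {"dx": 0, "dy": 0, "dz": 0, "wx": 0, "wy": 0, "wz": 0, "claw": 0}]}}

```text
time_s: 8.6
ee_pos: [597.2, -27.9, 210.8]
tool_rot: [0.925, 0.017, 0.38, -0.008]
wrist_force: [-7.2, -0.3, -5.8]
width: 0.6
grasp_force: 4.2
```

Emit:
{"api": "carry_out", "payload": {"increments": [{"dx": 1.4, "dy": 0, "dz": -1.4, "wx": 0, "wy": 0, "wz": 0, "claw": 0}, {"dx": 1.4, "dy": 0, "dz": -1.4, "wx": 0, "wy": 0, "wz": 0, "claw": 0}, {"dx": 1.4, "dy": 0, "dz": -1.4, "wx": 0, "wy": 0, "wz": 0, "claw": 0}, {"dx": 1.4, "dy": 0, "dz": -1.4, "wx": 0, "wy": 0, "wz": 0, "claw": 0}, {"dx": 1.4, "dy": 0, "dz": -1.4, "wx": 0, "wy": 0, "wz": 0, "claw": 0}, {"dx": 0, "dy": 0, "dz": 0, "wx": 0, "wy": 0, "wz": 0, "claw": 0}]}}

```text
time_s: 9.2
ee_pos: [597.1, -27.9, 220.4]
tool_rot: [0.925, 0.017, 0.38, -0.008]
wrist_force: [-5.9, -1.1, -8.0]
width: 0.2
grasp_force: 4.2
```

Run:
```python
from h import *
s=ctrl.observe();print(s["time_s"],s["ee_pos"],s["q"],s["wrist_force"])
im=snapshot("wrist");b=snapshot("scene")[120:240,270:390]
cv2.imwrite("pics/w5.png",np.hstack([cv2.resize(im[:,120:520],(400,400)),cv2.resize(b,(400,400))]))
```

```text
9.2 [597.118533   -27.88991711 220.4061309 ] [-0.41151968 -0.26479833  2.20685749  0.61472353  0.55946312  0.70242204] [-5.91115773 -1.07168606 -7.97666071]
```

View pics/w5.png

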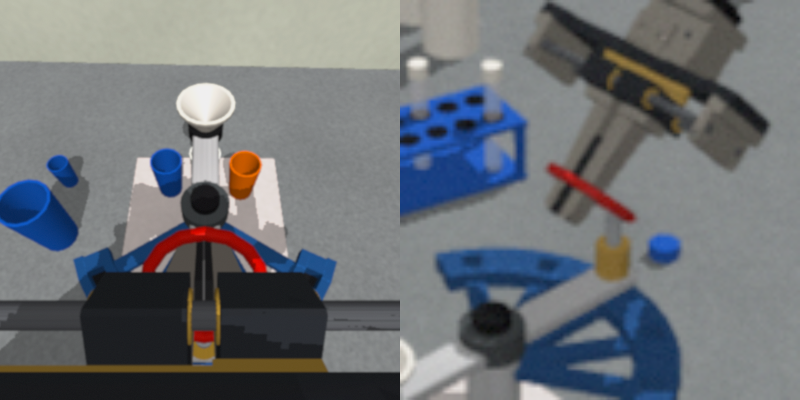

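The scene view shows the steel pin raised about 19 mm out of the bush, with the ring hooked near its top. Swinging about the pivot, first half.

Emit:
{"api": "carry_out", "payload": {"increments": [{"dx": 0.02, "dy": 1.98, "dz": 0.02, "wx": 0.0177, "wy": 0, "wz": -0.0177, "claw": 0}, {"dx": 0.02, "dy": 1.98, "dz": 0.02, "wx": 0.0177, "wy": 0, "wz": -0.0177, "claw": 0}, {"dx": 0.02, "dy": 1.98, "dz": 0.02, "wx": 0.0177, "wy": 0, "wz": -0.0177, "claw": 0}, {"dx": 0.02, "dy": 1.98, "dz": 0.02, "wx": 0.0177, "wy": 0, "wz": -0.0177, "claw": 0}, {"dx": 0.02, "dy": 1.98, "dz": 0.02, "wx": 0.0177, "wy": 0, "wz": -0.0177, "claw": 0}, {"dx": 0.02, "dy": 1.98, "dz": 0.02, "wx": 0.0177, "wy": 0, "wz": -0.0177, "claw": 0}]}}

```text
time_s: 9.9
ee_pos: [598.3, -39.4, 220.1]
tool_rot: [0.921, 0.087, 0.378, -0.037]
wrist_force: [-6.7, -0.2, -7.7]
width: 0.8
grasp_force: 4.8
```

Run:
```python
from h import *
s=ctrl.observe();print(s["ee_pos"],s["q"],s["wrist_force"],s["ft_torque"])
a=.15;target([676-79*np.cos(.037+a),-25.3-79*np.sin(.037+a),220.4],.037+a)
e,st=ring();x,y,w,h,_=st;print(e[0],st,x+w/2)
```

```text
[598.26362276 -39.41149852 220.10483329] [-0.51187701 -0.22755041  2.1778268   0.77719242  0.70576938  0.3885656 ] [-6.68115203 -0.24801931 -7.74331854] [-0.22638503  1.90723906  0.21995185]
 shift tool [ 0.2  0.6 -0.2] turn [-0.004  0.006 -0.   ]
(323.3500671386719, 284.5231628417969) [ 262  227  124   45 1835] 324.0
```

Emit:
{"api": "carry_out", "payload": {"increments": [{"dx": 0.02, "dy": 1.98, "dz": 0.02, "wx": 0.0177, "wy": 0, "wz": -0.0177, "claw": 0}, {"dx": 0.02, "dy": 1.98, "dz": 0.02, "wx": 0.0177, "wy": 0, "wz": -0.0177, "claw": 0}, {"dx": 0.02, "dy": 1.98, "dz": 0.02, "wx": 0.0177, "wy": 0, "wz": -0.0177, "claw": 0}, {"dx": 0.02, "dy": 1.98, "dz": 0.02, "wx": 0.0177, "wy": 0, "wz": -0.0177, "claw": 0}, {"dx": 0.02, "dy": 1.98, "dz": 0.02, "wx": 0.0177, "wy": 0, "wz": -0.0177, "claw": 0}, {"dx": 0.02, "dy": 1.98, "dz": 0.02, "wx": 0.0177, "wy": 0, "wz": -0.0177, "claw": 0}, {"dx": 0.02, "dy": 1.98, "dz": 0.02, "wx": 0.0177, "wy": 0, "wz": -0.0177, "claw": 0}, {"dx": 0.02, "dy": 1.98, "dz": 0.02, "wx": 0.0177, "wy": 0, "wz": -0.0177, "claw": 0}, {"dx": 0.02, "dy": 1.98, "dz": 0.02, "wx": 0.0177, "wy": 0, "wz": -0.0177, "claw": 0}, {"dx": 0.02, "dy": 1.98, "dz": 0.02, "wx": 0.0177, "wy": 0, "wz": -0.0177, "claw": 0}, {"dx": 0.02, "dy": 1.98, "dz": 0.02, "wx": 0.0177, "wy": 0, "wz": -0.0177, "claw": 0}, {"dx": 0.02, "dy": 1.98, "dz": 0.02, "wx": 0.0177, "wy": 0, "wz": -0.0177, "claw": 0}, {"dx": 0.02, "dy": 1.98, "dz": 0.02, "wx": 0.0177, "wy": 0, "wz": -0.0177, "claw": 0}, {"dx": 0, "dy": 0, "dz": 0, "wx": 0, "wy": 0, "wz": 0, "claw": 0}]}}

```text
time_s: 11.35
ee_pos: [607.7, -65.2, 220.7]
tool_rot: [0.895, 0.234, 0.368, -0.097]
wrist_force: [-5.1, -2.1, -8.2]
width: 0.3
grasp_force: 4.9
```

Run:
```python
from h import *
s=ctrl.observe();print(s["ee_pos"],s["q"],s["wrist_force"],s["ft_torque"])
a=.5;target([676-79*np.cos(.037+a),-25.3-79*np.sin(.037+a),220.4],.037+a)
im=snapshot("wrist");t=snapshot("top")[130:230,260:360]
for n in("top","scene"):
  snapshot(n)
  for q,z in(("funnel_tip",96),("ring_center",215),("beaker_blue_center",45)):print(n,q,[(d["centre"],round(d["p"],2),at(n,d["centre"],z).round()) for d in spotter.landmark_of(q,n)][:2])
p=.037+.5;print("ring top px expected",proj("top",[676-96*np.cos(p),-25.3-96*np.sin(p),215]))
cv2.imwrite("pics/w6.png",np.hstack([cv2.resize(im[:,120:520],(400,400)),cv2.resize(t,(400,400))]))
```

```text
[607.69186357 -65.17829517 220.72611256] [-0.6523885  -0.05658332  2.02596961  0.86772709  1.01105353 -0.01561374] [-5.08208435 -2.05582318 -8.17575201] [-0.89334739  1.76433947  0.23308665]
 shift tool [-0.2  0.7  0.3] turn [ 0.016  0.006 -0.018]
top funnel_tip []
top ring_center [([322.9, 196.5], 0.5, array([586., -73., 215.]))]
top beaker_blue_center [([246.4, 174.3], 0.9, array([690., 187.,  45.])), ([306.3, 151.5], 0.69, array([772., -16.,  45.]))]
scene funnel_tip [([278.0, 258.9], 0.86, array([771.,  22.,  96.]))]
scene ring_center [([296.6, 226.9], 0.47, array([756.,  75., 215.])), ([309.9, 172.9], 0.43, array([600., -69., 215.]))]
scene beaker_blue_center [([355.0, 299.6], 0.88, array([688., 193.,  45.])), ([320.2, 330.6], 0.81, array([803., 208.,  45.]))]
ring top px expected [np.float64(323.5506918260138), np.float64(194.06279536098504)]
```

View pics/w6.png

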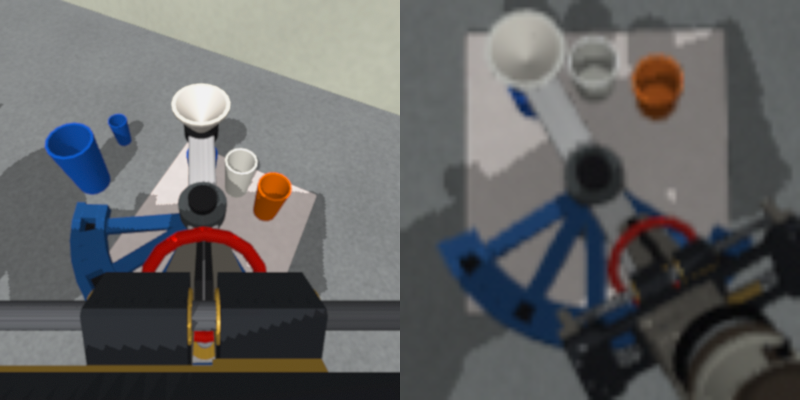

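The left view shows the funnel out over the blue beaker, with the white and orange beakers uncovered and nothing shifted. I'll add the last 0.023 rad and start lowering.

Emit:
{"api": "carry_out", "payload": {"increments": [{"dx": 0, "dy": 1, "dz": 0, "wx": 0.009, "wy": 0, "wz": -0.009, "claw": 0}, {"dx": 0, "dy": 0.8, "dz": 0, "wx": 0.007, "wy": 0, "wz": -0.007, "claw": 0}, {"dx": 0, "dy": 0, "dz": 0, "wx": 0, "wy": 0, "wz": 0, "claw": 0}, {"dx": -1.4, "dy": 0, "dz": 1.4, "wx": 0, "wy": 0, "wz": 0, "claw": 0}, {"dx": -1.4, "dy": 0, "dz": 1.4, "wx": 0, "wy": 0, "wz": 0, "claw": 0}, {"dx": -1.4, "dy": 0, "dz": 1.4, "wx": 0, "wy": 0, "wz": 0, "claw": 0}, {"dx": -1.4, "dy": 0, "dz": 1.4, "wx": 0, "wy": 0, "wz": 0, "claw": 0}, {"dx": 0, "dy": 0, "dz": 0, "wx": 0, "wy": 0, "wz": 0, "claw": 0}]}}

```text
time_s: 12.65
ee_pos: [608.5, -66.5, 212.9]
tool_rot: [0.892, 0.244, 0.367, -0.101]
wrist_force: [-6.9, -3.0, -7.2]
width: 0.8
grasp_force: 4.8
```

Emit:
{"api": "carry_out", "payload": {"increments": [{"dx": -1.4, "dy": 0, "dz": 1.4, "wx": 0, "wy": 0, "wz": 0, "claw": 0}, {"dx": -1.4, "dy": 0, "dz": 1.4, "wx": 0, "wy": 0, "wz": 0, "claw": 0}, {"dx": 0, "dy": 0, "dz": 0, "wx": 0, "wy": 0, "wz": 0, "claw": 0}]}}

```text
time_s: 12.95
ee_pos: [608.4, -66.2, 209.0]
tool_rot: [0.892, 0.244, 0.366, -0.101]
wrist_force: [-6.3, -2.2, -7.4]
width: 0.5
grasp_force: 5.0
```

The ring still carries spring load below the plate-top height, so the pin is entering the hole. Lowering the rest and unloading the ring.

Emit:
{"api": "carry_out", "payload": {"increments": [{"dx": -1.4, "dy": 0, "dz": 1.4, "wx": 0, "wy": 0, "wz": 0, "claw": 0}, {"dx": -1.4, "dy": 0, "dz": 1.4, "wx": 0, "wy": 0, "wz": 0, "claw": 0}, {"dx": -1.4, "dy": 0, "dz": 1.4, "wx": 0, "wy": 0, "wz": 0, "claw": 0}, {"dx": -1.4, "dy": 0, "dz": 1.4, "wx": 0, "wy": 0, "wz": 0, "claw": 0}, {"dx": -3, "dy": 0, "dz": 0, "wx": 0, "wy": 0, "wz": 0, "claw": 0}, {"dx": -4, "dy": 0, "dz": 0, "wx": 0, "wy": 0, "wz": 0, "claw": 0}, {"dx": -4, "dy": 0, "dz": 0, "wx": 0, "wy": 0, "wz": 0, "claw": 0}, {"dx": -3, "dy": 0, "dz": 0, "wx": 0, "wy": 0, "wz": 0, "claw": 0}, {"dx": 0, "dy": 0, "dz": 0, "wx": 0, "wy": 0, "wz": 0, "claw": 0}, {"dx": 0, "dy": 0, "dz": 0, "wx": 0, "wy": 0, "wz": 0, "claw": 0}]}}

```text
time_s: 13.95
ee_pos: [601.7, -71.5, 194.0]
tool_rot: [0.891, 0.244, 0.369, -0.101]
wrist_force: [0.5, 1.2, -0.2]
width: 0.5
grasp_force: 0.0
```

Run:
```python
from h import *
s=ctrl.observe();print(s["ee_pos"],s["wrist_force"],s["ft_torque"])
p=.037+.5;target([676-96*np.cos(p),-25.3-96*np.sin(p),196],p)
im=snapshot("wrist");b=snapshot("scene")[120:300,240:420]
cv2.imwrite("pics/w7.png",np.hstack([cv2.resize(im[:,120:520],(400,400)),cv2.resize(b,(400,400))]))
```

```text
[601.67552104 -71.50514004 193.95565506] [ 0.49529259  1.18885611 -0.21845267] [-0.19239878  0.23425708 -0.02640458]
 shift tool [-4.6 -1.7 -7.5] turn [ 0.003 -0.    -0.002]
```

View pics/w7.png

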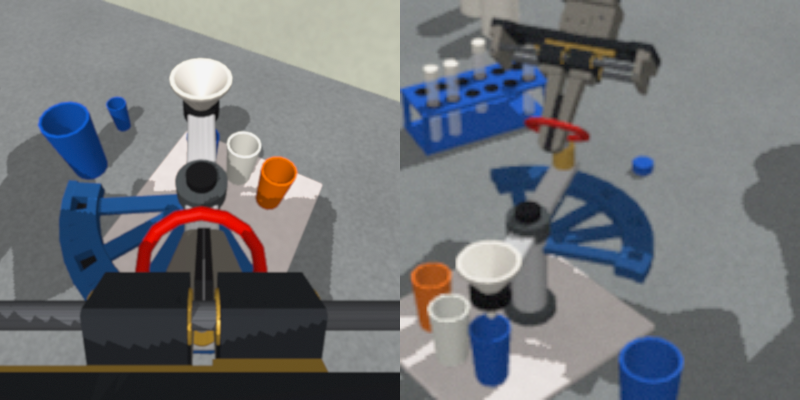

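The pin rod is no longer visible above the bush, the ring is down and unloaded, and the funnel is over the blue beaker. I'll centre the fingers in the ring and withdraw along the finger axis.

Emit:
{"api": "carry_out", "payload": {"increments": [{"dx": -4, "dy": 0, "dz": 0, "wx": 0, "wy": 0, "wz": 0, "claw": 0}, {"dx": 0, "dy": 0, "dz": -5, "wx": 0, "wy": 0, "wz": 0, "claw": 0}, {"dx": 0, "dy": 0, "dz": -10, "wx": 0, "wy": 0, "wz": 0, "claw": 0}, {"dx": 0, "dy": 0, "dz": -10, "wx": 0, "wy": 0, "wz": 0, "claw": 0}, {"dx": 0, "dy": 0, "dz": -10, "wx": 0, "wy": 0, "wz": 0, "claw": 0}, {"dx": 0, "dy": 0, "dz": -15, "wx": 0, "wy": 0, "wz": 0, "claw": 0}, {"dx": 0, "dy": 0, "dz": -15, "wx": 0, "wy": 0, "wz": 0, "claw": 0}, {"dx": 0, "dy": 0, "dz": -15, "wx": 0, "wy": 0, "wz": 0, "claw": 0}, {"dx": 0, "dy": 0, "dz": -15, "wx": 0, "wy": 0, "wz": 0, "claw": 0}, {"dx": 0, "dy": 0, "dz": -10, "wx": 0, "wy": 0, "wz": 0, "claw": 0}, {"dx": 0, "dy": 0, "dz": 0, "wx": 0, "wy": 0, "wz": 0, "claw": 0}, {"dx": 0, "dy": 0, "dz": 0, "wx": 0, "wy": 0, "wz": 0, "claw": 0}]}}

```text
time_s: 15.25
ee_pos: [535.1, -110.7, 265.1]
tool_rot: [0.891, 0.244, 0.369, -0.101]
wrist_force: [0.8, 0.3, 0.5]
width: 0.4
grasp_force: 0.0
```

Run:
```python
from h import *
s=ctrl.observe();print(s["time_s"],s["ee_pos"],s["wrist_force"])
im=snapshot("wrist");e,st=ring();x,y,w,h,_=st;print(wproj(e[0],196),"expect",[676-96*np.cos(.537),-25.3-96*np.sin(.537)])
b=snapshot("scene")[120:300,240:420]
cv2.imwrite("pics/w8.png",np.hstack([cv2.resize(im[:,120:520],(400,400)),cv2.resize(b,(400,400))]))
```

```text
15.25 [ 535.07987354 -110.66352721  265.12173099] [0.75723833 0.26050038 0.48813515]
[594.18554825 -75.21320552 196.        ] expect [np.float64(593.5122661754559), np.float64(-74.40981336241425)]
```

View pics/w8.png

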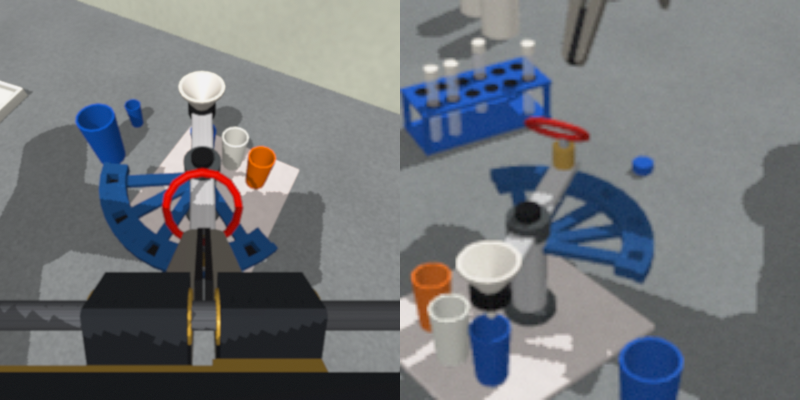

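The ring is free and sits within about 1 mm of where it should be for +0.5 rad with the pin home. The funnel is over the blue beaker and nothing else has moved.

```bash
python3 -c "
from cell import workorder
print(workorder.sign_off())"
```

```text
the job is handed in; nothing more can be done
None
```

The job is handed in (no verdict was returned): I lifted the pin by its ring, swung the arm +0.5 rad so the funnel stands over the middle-sized blue beaker, and let the pin down into that hole; the last pictures show it home, the gripper clear and nothing else visibly moved.

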